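Let the charged cells out of their dispenser

ROBOT

A 6-joint arm with a two-finger parallel gripper is mounted at the origin on the work surface. World frame = base frame: x ahead of the robot, y to its left, z up, the work surface at z = 0. Lengths are in mm, angles in rad, forces in N, time in s.
With the tool pointing down it reaches from about 350 to 875 mm from the base axis. Payload 4.2 kg.
Tool frame: the origin (TCP) lies between the finger pads; the fingertips stand 25 mm ahead of it and the grasp point (between the pads) lies 6 mm ahead of it; z points along the fingers, y is the line along which they close (so a half turn about z gives the same grasp; the last joint's range is limited). The gripper opens to 85 mm and grips with 20 to 120 N. Pads are 22 mm wide; open, the fingers measure 114 mm over their backs; the gripper's body (76 mm by 85 mm) begins 54 mm behind the grasp point. The pads swing forward as they close: fully open they stand 13 mm farther back than shut.
Start: joints at [1.484, 0.385, 0.008, 0, -1.194, -0.259], TCP at [211.811, 587.993, 256.312] pointing down, gripper open.
Joint ranges: [-3.14, 3.14], [-1.21, 2.06], [-1.07, 1.41], [-3.16, 2.05], [-2.99, -0.16], [-3.1, 3.1]. Speed limits (rad/s): [2.79, 2.79, 3.14, 3.14, 3.14, 3.14].

INTERFACE

Orientations are given as a unit quaternion [x, y, z, w].
In Python, from bench import read_state, get_image, job_done gives the robot as it stands.
- The arm moves only by the tool play_rows, never from a script. Its argument "series" is a list of rows, each a list of 6 numbers: the shift along the world's x, y, z in mm, then the turn, a rotation vector about the world's x, y, z in units of 6 degrees (1.0 is 6 degrees). A call has 1 to 20 rows; each row shifts and turns the commanded pose from where the row before left it; what a row does not reach is not made up. A row lasts 1/12 s, in which the tool goes at most 41.7 mm and 7.16 degrees, less where a joint would pass 70% of its speed; a pose out of reach is approached as far as the arm can. A call is refused whole if a number of a shift passes 41.7 or a number of a turn 1, either way. A call with a gripper value outside its range is refused whole. "gripper" is the opening, from 0 (shut) to 1 (fully open), set as the call begins (left out, the last holds). The fingers move at their own pace and stop on an object; the grip force is fixed at half the most. Time passes only in rows, so rows that do not move let the fingers close. It gives the time, the measured TCP pose, the force, the opening and the grip force at its end, in the units of the state.
- read_state(): the state, without advancing time (a new reading comes with each control period).
- get_image(name): name is "side" or "top"; returns a dict with "image" (480x640x3 uint8, red, green, blue), "fx", "fy", "cx", "cy" (pixels), "dist_coeffs" ([k1, k2, p1, p2, k3] as OpenCV has them; the pictures are not rectified), "eye" and "rotation" of the camera in the world. Camera axes: x right, y down, z forward; pixel columns grow to the right and rows downward; lengths in mm; the calibration is good to about 2 mm. A picture is of the moment at which its call begins. There is no depth.
- job_done(): hands the job in; it is judged then, once.
The state is a dict: "clock": time; "joints": joint angles; "joint_vel": joint speeds; "joint_efforts": joint torques, N m; "position": TCP position; "ee_rot": TCP orientation; "contact_force": force on the tool from outside, world axes, zero at the start; "wrist_torque": the same for the moment, N m; "gripper_width": finger opening in mm; "grasp_force": force on a finger pad.
Only numpy, scipy, OpenCV 4.12 (cv2) and the standard library are available. Lean on these libraries where they do the work, as an engineer would, in place of code of your own. Each camera call takes 0.05 s, during which the arm holds its last target. There are 200 camera calls.

TASK

On the reader desk stand two battery dispensers, one holding two green (charged) cells and the other two red (flat) ones. Press down the yellow pad of the dispenser with the green cells, so that the other end of its lever lifts the blue gate, long enough for both green cells to roll out into its tray, then let go so that the gate drops fully shut again. Do not touch the gates or the cells, leave the red dispenser shut, and do not move anything else on the desk.

Things in the scene. Friction and masses are not known exactly. Their poses are not given: they have to be found in the camera images.
- green_dispenser: Fixed dispenser holding the green cells (both dispensers look alike): grey lane, 56 mm wide inside, walls 32 mm, slope 0.20 rad, on a black base, x -185 to +135 mm, 88 mm wide. Origin: on the desk under the lane; z up, x downhill along the lane. Gate at x = +25 mm; from there to a clear lip at x = +120 mm is the open tray. Pad at x = -160 mm. Nothing of it is higher than 121 mm when shut.
- green_pad_top (a point): Yellow press pad on the lever of the dispenser with the green cells, 44 (along x) x 52 x 8 mm. This point: centre of its top, 120 mm above the desk at rest. Pressed fully it sinks 29 mm and tilts 0.32 rad, to a hard stop. A spring returns it: about 2 N starts it moving, about 4 N holds it fully down. The rules call it green_lever_c2.
- green_gate_edge (a point): Blue gate plate, 4 x 46 x 67 mm, on the other end of the lever of the dispenser with the green cells. This point: middle of its lower edge, which hangs 6 mm above the lane floor when shut and rises about 32 mm when the pad is fully down. The rules call the plate green_lever_c3. A cell passes under it once the lever has turned about 0.2 rad (pad 18 mm down).
- green_lever (a joint): Angle of the rocking lever of the dispenser with the green cells, rad: 0 at rest (gate shut), grows as the pad goes down, 0.32 fully down (gate fully up); springs back to 0 when let go. Its axle lies across the lane at x = -68 mm, z = 108 mm of the dispenser, 92 mm from the pad's centre, between two black ears.
- green_cell1_center (a point): Centre of the first (nearer the gate) green-wrapped charged battery cell, a cylinder 26 mm across and 50 mm long lying across the lane, 75 g, free to roll. It waits uphill of the gate and rolls by itself into the tray, in under 1 s, once the gate is up.
- green_cell2_center (a point): Centre of the second green-wrapped charged battery cell, a cylinder 26 mm across and 50 mm long lying across the lane, 75 g, free to roll. It waits uphill of the gate and rolls by itself into the tray, in under 1 s, once the gate is up.
- red_dispenser: Fixed dispenser holding the red cells (both dispensers look alike): grey lane, 56 mm wide inside, walls 32 mm, slope 0.20 rad, on a black base, x -185 to +135 mm, 88 mm wide. Origin: on the desk under the lane; z up, x downhill along the lane. Gate at x = +25 mm; from there to a clear lip at x = +120 mm is the open tray. Pad at x = -160 mm. Nothing of it is higher than 121 mm when shut.
- red_pad_top (a point): Yellow press pad on the lever of the dispenser with the red cells, 44 (along x) x 52 x 8 mm. This point: centre of its top, 120 mm above the desk at rest. Pressed fully it sinks 29 mm and tilts 0.32 rad, to a hard stop. A spring returns it: about 2 N starts it moving, about 4 N holds it fully down. The rules call it red_lever_c2.
- red_gate_edge (a point): Blue gate plate, 4 x 46 x 67 mm, on the other end of the lever of the dispenser with the red cells. This point: middle of its lower edge, which hangs 6 mm above the lane floor when shut and rises about 32 mm when the pad is fully down. The rules call the plate red_lever_c3. A cell passes under it once the lever has turned about 0.2 rad (pad 18 mm down).
- red_lever (a joint): Angle of the rocking lever of the dispenser with the red cells, rad: 0 at rest (gate shut), grows as the pad goes down, 0.32 fully down (gate fully up); springs back to 0 when let go. Its axle lies across the lane at x = -68 mm, z = 108 mm of the dispenser, 92 mm from the pad's centre, between two black ears.
- red_cell1_center (a point): Centre of the first (nearer the gate) red-wrapped flat battery cell, a cylinder 26 mm across and 50 mm long lying across the lane, 75 g, free to roll. It waits uphill of the gate.
- red_cell2_center (a point): Centre of the second red-wrapped flat battery cell, a cylinder 26 mm across and 50 mm long lying across the lane, 75 g, free to roll. It waits uphill of the gate.
- mug: Blue mug, 80 mm across, 95 mm high, handle at its +y. Origin: centre of its underside.
- mouse: Black computer mouse, 105 x 60 x 33 mm. Origin: centre of its underside, x along its length.
- stapler: Red stapler, 135 x 34 x 49 mm. Origin: centre of its underside, x along its length.
- note_block: Yellow block of sticky notes, 50 x 50 x 22 mm, between the dispensers. Origin: centre of its underside.
- marker: White marker pen with a blue cap standing upright on a black foot, 22 mm across, 145 mm high, foot 36 mm across. Origin: centre of its underside.
- usb_stick: Black USB stick, 57 x 18 x 9 mm, between the dispensers. Origin: centre of its underside.
- green_cell1: Same cell as point green_cell1_center: its body, whose origin lies on its curved surface and turns as it rolls; use the centre point instead.
- green_cell2: Same cell as point green_cell2_center: its body, whose origin lies on its curved surface and turns as it rolls; use the centre point instead.
- red_cell1: Same cell as point red_cell1_center: its body, whose origin lies on its curved surface and turns as it rolls; use the centre point instead.
- red_cell2: Same cell as point red_cell2_center: its body, whose origin lies on its curved surface and turns as it rolls; use the centre point instead.

How it is judged (in metres and radians):
On the way, in this order (a step that is already met when the one before it is completed fails the run):
1. the pad of the green dispenser is pressed down by the fingers and its gate lifts (value of joint green_lever above 0.12 rad and contact force between the fingers and green_lever_c2 above 0.3 N), for 0.05 s.
2. both green cells have rolled out under the gate into the tray (x of green_cell1_center in the frame of green_dispenser between 0.055 and 0.118 m and y of green_cell1_center in the frame of green_dispenser between -0.03 and 0.03 m and z of each of green_cell1_center, green_cell2_center in the frame of green_dispenser below 0.055 m and x of green_cell2_center in the frame of green_dispenser between 0.055 and 0.118 m and y of green_cell2_center in the frame of green_dispenser between -0.03 and 0.03 m), for 0.2 s.
At the end, for the whole second after the job is handed in: Both green cells lie at rest in the tray of their dispenser (centres 55 to 118 mm down the lane from the dispenser's origin, beyond the gate), both levers are back within 0.03 rad of rest, both red cells are still behind their gate, and no bystander has moved more than 20 mm (all of step 2 and linear speed of each of green_cell1, green_cell2 below 0.03 m/s and value of joint each of green_lever, red_lever below 0.03 rad and x of red_cell1_center in the frame of red_dispenser between -0.1 and 0.025 m and z of each of red_cell1_center, red_cell2_center in the frame of red_dispenser below 0.08 m and x of red_cell2_center in the frame of red_dispenser between -0.1 and 0.025 m and distance of each of mug, mouse, stapler, note_block, marker, usb_stick from where it was at the start of the episode below 0.02 m); the robot touches nothing.
It fails at once if the lever of the dispenser with the red cells is worked, or a red cell leaves its place behind the gate (value of joint red_lever above 0.08 rad or x of any of red_cell1_center, red_cell2_center in the frame of red_dispenser above 0.035 m).
It fails at once if a cell is touched by the robot (contact force between any of the fingers, the arm and green_cell1 above 0.5 N or contact force between any of the fingers, the arm and green_cell2 above 0.5 N or contact force between any of the fingers, the arm and red_cell1 above 0.5 N or contact force between any of the fingers, the arm and red_cell2 above 0.5 N).
It fails at once if a cell is lifted out of the lane (z of any of green_cell1_center, green_cell2_center in the frame of green_dispenser above 0.09 m or z of any of red_cell1_center, red_cell2_center in the frame of red_dispenser above 0.09 m).
It fails at once if a gate is touched by the robot (contact force between any of the fingers, the arm and green_lever_c3 above 1 N or contact force between any of the fingers, the arm and red_lever_c3 above 1 N).
It fails at once if a bystander (mug, mouse, stapler, note block, marker, USB stick) is pushed, tipped or lifted (distance of any of mug, mouse, stapler, note_block, marker, usb_stick from where it was at the start of the episode above 0.02 m or angle between any of mug, mouse, stapler, note_block, marker, usb_stick's own z axis and vertical above 0.3 rad).
It also fails if it takes over 32 s, if anything falls off the work surface, if the arm or the gripper's body presses on something with over 40 N, if the wrist force passes 120 N, or if a joint passes its speed limit or range.

## Working session

There is one attempt and no reset: what is moved stays moved. The work goes in short steps, Python scripts to look and compute and a tool call to move; the robot and the scene stay as the last step left them, time stands still between calls to the robot, and variables do not carry over. Pictures are saved under pics/ and viewed, at most 10 in all, crops included, and the job is handed in when it is done.

Besides the shell and the picture viewer there is one more tool, called after "Call:" by a JSON object that holds its "op" and its "data", one argument or row to a line. play_rows: Moves the arm, as the interface text tells. Its arguments: {"type":"object","properties":{"series":{"type":"array","items":{"type":"array","items":{"type":"number"}}},"gripper":{"type":"number"}},"required":["series"]}

```bash
mkdir -p pics && python3 - <<'E'
from bench import *
import cv2,pickle
for n in("top","side"):
    d=get_image(n);cv2.imwrite(f"pics/{n}0.png",d["image"][:,:,::-1]);pickle.dump(d,open(n+"0.pkl","wb"))
    print({k:v for k,v in d.items() if k!="image"})
print(read_state())
E
```

```text
{'fx': 581.701673681875, 'fy': 581.701673681875, 'cx': 322.8091761727797, 'cy': 241.0490106023947, 'dist_coeffs': array([-0.19461679,  0.        ,  0.        ,  0.        ,  0.        ]), 'eye': array([ 452.77569818,  -12.46294297, 1356.99862807]), 'rotation': array([-0.70457264,  0.70605704, -0.05083398,  0.04976713])}
{'fx': 557.3336024080398, 'fy': 557.3336024080398, 'cx': 321.45538517635754, 'cy': 239.71580157215243, 'dist_coeffs': array([-0.06192622,  0.        ,  0.        ,  0.        ,  0.        ]), 'eye': array([ -25.50224125, -741.00312345,  793.79615074]), 'rotation': array([ 0.82063935, -0.33176534,  0.16178462, -0.43624369])}
{'clock': 0.1, 'joints': array([ 1.48359483e+00,  3.85451953e-01,  6.76700552e-03, -4.41206162e-04,
       -1.19400127e+00, -2.58594994e-01]), 'joint_vel': array([-6.32050169e-06,  2.23813646e-04,  2.86101103e-03,  1.65442188e-03,
        6.37349951e-04,  7.60582177e-04]), 'joint_efforts': array([-3.75528344e-06, -3.93322349e+01,  1.88927221e+01,  4.19783235e+00,
       -2.61026958e-03,  5.95421952e-06]), 'position': array([211.66383469, 587.56318359, 255.34849918]), 'ee_rot': array([ 9.85075835e-01, -1.72118170e-01, -1.23418440e-04,  9.59029517e-04]), 'contact_force': array([ 0.00956481, -0.90008421, -0.71754951]), 'wrist_torque': array([-0.06494742, -0.02752512, -0.0497157 ]), 'grasp_force': 0.0, 'gripper_width': 85.28707985053563}
```

View pics/top0.png

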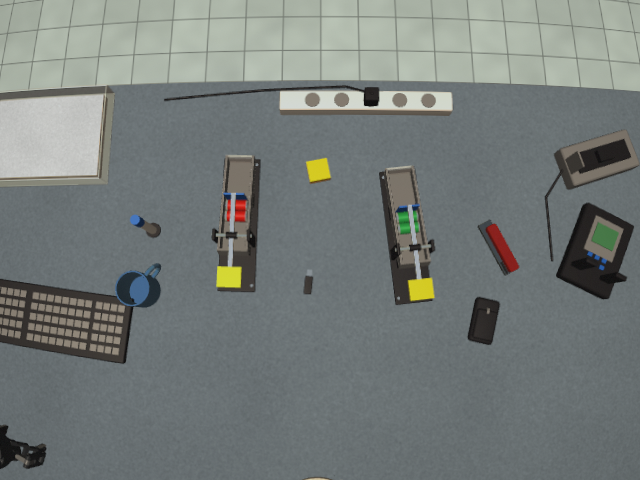

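View pics/side0.png

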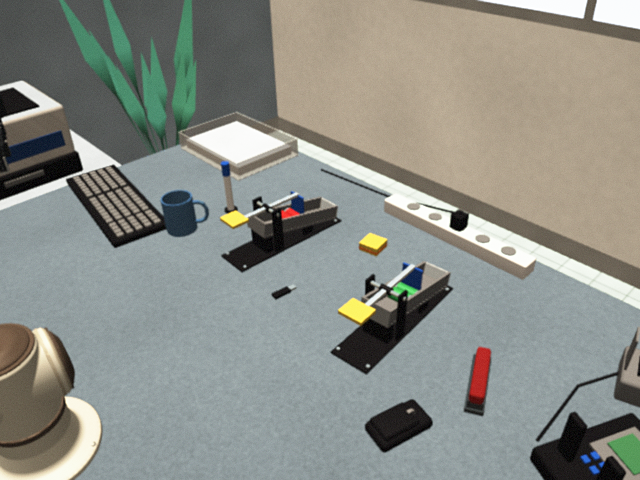

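The top view shows the green dispenser on the right, with its pad at about (421,289) in the top view and (356,311) in the side view. The red one is on the left, and the start pose is far to +y. Next I triangulate the pad.

```bash
cat > h.py <<'E'
import numpy as np,cv2
from scipy.spatial.transform import Rotation as R
def ray(d,uv):
    K=np.array([[d["fx"],0,d["cx"]],[0,d["fy"],d["cy"]],[0,0,1]])
    p=cv2.undistortPoints(np.array([[uv]],float),K,d["dist_coeffs"])[0,0]
    v=R.from_quat(d["rotation"]).apply([*p,1]);return np.array(d["eye"]),v/np.linalg.norm(v)
def tri(rs):
    A=sum(np.eye(3)-np.outer(v,v) for _,v in rs);b=sum((np.eye(3)-np.outer(v,v))@e for e,v in rs)
    x=np.linalg.solve(A,b);return x,[np.linalg.norm(np.cross(v,x-e)) for e,v in rs]
def onz(r,z): e,v=r;return e+v*(z-e[2])/v[2]
def yellow(d,near):
    h=cv2.cvtColor(d["image"],cv2.COLOR_RGB2HSV);m=cv2.inRange(h,(25,150,150),(35,255,255))
    n,_,s,c=cv2.connectedComponentsWithStats(m)
    i=min((i for i in range(1,n) if s[i,4]>60),key=lambda i:np.hypot(*(c[i]-near)));return c[i],s[i]
E
python3 - <<'E'
from h import *;import pickle
t,s=[pickle.load(open(n+"0.pkl","rb")) for n in("top","side")]
for nm,a,b in(("green",(421,289),(356,311)),("red",(229,277),(234,219)),("note",(318,170),(373,243))):
    ca,sa=yellow(t,a);cb,sb=yellow(s,b);print(nm,ca,sa,cb,sb,*tri([ray(t,ca),ray(s,cb)]),onz(ray(t,ca),120))
g1=onz(ray(t,(387,172)),0);
print("lane top end",onz(ray(t,(399,169)),50), "base corners",onz(ray(t,(399,302)),0),onz(ray(t,(381,173)),0))
E
```

```text
green [420.67010309 288.75051546] [408 278  26  23 485] [356.5334873  310.01385681] [339 299  36  23 433] [ 526.72602696 -223.82406784  118.4440691 ] [np.float64(0.015266260884404921), np.float64(0.015266260884356026)] [ 526.6449793  -223.56842244  120.        ]
red [228.4731405  276.49793388] [217 266  24  22 484] [233.80861244 218.23444976] [222 211  26  15 209] [553.57516782 188.01394708 119.18049551] [np.float64(0.37010688369525424), np.float64(0.3701068836952088)] [553.81955827 187.68110578 120.        ]
note [317.83490566 169.37735849] [306 158  24  24 424] [372.92924528 240.99528302] [360 234  26  15 212] [816.23675182  -3.34788036  19.92103437] [np.float64(0.10416551976870361), np.float64(0.10416551976850762)] [788.95533054  -3.96856611 120.        ]
lane top end [ 809.12430652 -192.27462278   50.        ] base corners [ 503.18724744 -192.31456336    0.        ] [ 812.61224422 -155.25325725    0.        ]
```

Call:
{"op": "play_rows", "data": {
  "series": [
    [13,-34,0,0,0,0],
    [13,-34,0,0,0,0],
    [13,-34,0,0,0,0],
    [13,-34,0,0,0,0],
    [13,-34,0,0,0,0],
    [13,-34,0,0,0,0],
    [13,-34,0,0,0,0],
    [13,-34,0,0,0,0],
    [13,-34,0,0,0,0],
    [13,-34,0,0,0,0],
    [13,-34,0,0,0,0],
    [13,-34,0,0,0,0],
    [13,-34,0,0,0,0],
    [13,-34,0,0,0,0],
    [13,-34,0,0,0,0],
    [13,-34,0,0,0,0],
    [13,-34,0,0,0,0],
    [13,-34,0,0,0,0],
    [13,-34,0,0,0,0],
    [13,-34,0,0,0,0]
  ],
  "gripper": 0
}}

```text
clock: 1.77
position: [471.8, -93.9, 256.1]
ee_rot: [0.985, -0.172, -0.0, -0.0]
contact_force: [1.0, 0.7, 0.2]
gripper_width: -0.0
grasp_force: 0.0
```

Call:
{"op": "play_rows", "data": {
  "series": [
    [13,-32,0,0,0,0],
    [13,-32,0,0,0,0],
    [13,-33,0,0,0,0],
    [13,-33,0,0,0,0],
    [0,0,-20,0,0,0],
    [0,0,-25,0,0,0],
    [0,0,-25,0,0,0],
    [0,0,-15,0,0,0],
    [0,0,-10,0,0,0],
    [0,0,0,0,0,0]
  ]
}}

```text
clock: 2.6
position: [522.3, -221.7, 158.7]
ee_rot: [0.985, -0.172, -0.003, -0.0]
contact_force: [0.1, -0.1, 0.4]
gripper_width: 0.1
grasp_force: 0.0
```

```bash
python3 - <<'E'
from bench import *
import cv2,numpy as np
a=get_image("top")["image"][180:340,320:520,::-1];b=get_image("side")["image"][200:360,270:470,::-1]
cv2.imwrite("pics/p1.png",cv2.resize(np.hstack([a,b]),None,fx=2,fy=2))
E
```

```text
(no output)
```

View pics/p1.png

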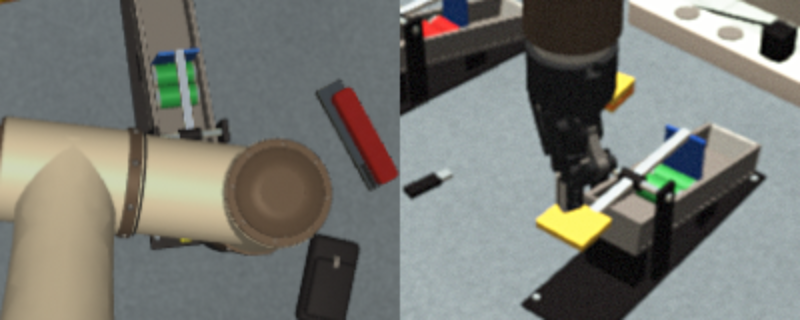

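The side view shows the closed fingertips just above the pad at crop (572,205), with the gate shut and the cells behind it. Pressing now.

Call:
{"op": "play_rows", "data": {
  "series": [
    [0,0,-10,0,0,0],
    [0,0,-10,0,0,0],
    [0,0,-10,0,0,0],
    [0,0,-6,0,0,0],
    [0,0,-2,0,0,0],
    [0,0,0,0,0,0],
    [0,0,0,0,0,0],
    [0,0,0,0,0,0],
    [0,0,0,0,0,0],
    [0,0,0,0,0,0],
    [0,0,0,0,0,0],
    [0,0,0,0,0,0],
    [0,0,0,0,0,0],
    [0,0,0,0,0,0],
    [0,0,0,0,0,0],
    [0,0,0,0,0,0],
    [0,0,0,0,0,0],
    [0,0,0,0,0,0]
  ]
}}

```text
clock: 4.2
position: [523.8, -222.0, 123.3]
ee_rot: [0.985, -0.172, 0.0, 0.0]
contact_force: [1.7, -1.0, 3.6]
gripper_width: 0.2
grasp_force: 1.7
```

```bash
python3 - <<'E'
from bench import *
import cv2,numpy as np
a=get_image("top")["image"][140:300,320:520,::-1];b=get_image("side")["image"][200:360,290:490,::-1]
cv2.imwrite("pics/p2.png",cv2.resize(np.hstack([a,b]),None,fx=2,fy=2))
E
```

```text
(no output)
```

View pics/p2.png

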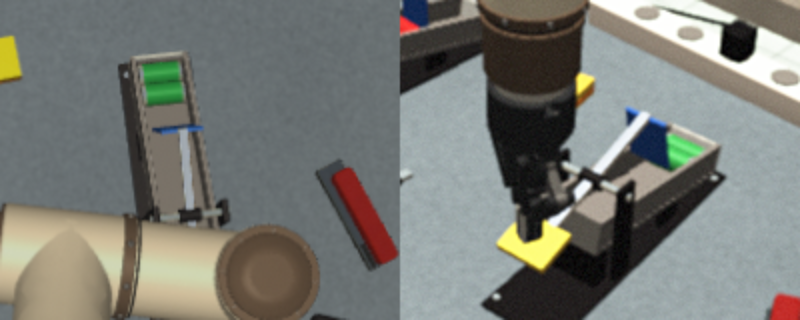

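Both green cells now lie in the tray, at crop (162,70) and (165,92), with the gate up. Now I release the pad and retreat.

Call:
{"op": "play_rows", "data": {
  "series": [
    [0,0,5,0,0,0],
    [0,0,8,0,0,0],
    [0,0,10,0,0,0],
    [0,0,15,0,0,0],
    [0,0,20,0,0,0],
    [0,0,25,0,0,0],
    [0,0,25,0,0,0],
    [-20,0,20,0,0,0],
    [-20,0,0,0,0,0],
    [-20,10,0,0,0,0],
    [-20,20,0,0,0,0],
    [-10,10,0,0,0,0],
    [0,0,0,0,0,0],
    [0,0,0,0,0,0],
    [0,0,0,0,0,0],
    [0,0,0,0,0,0],
    [0,0,0,0,0,0],
    [0,0,0,0,0,0]
  ]
}}

```text
clock: 5.8
position: [434.1, -182.3, 250.9]
ee_rot: [0.985, -0.172, -0.0, 0.0]
contact_force: [-0.5, 0.0, 0.6]
gripper_width: 0.1
grasp_force: 0.0
```

```bash
python3 - <<'E'
from bench import *
import cv2,numpy as np
a=get_image("top")["image"][140:300,320:520,::-1];b=get_image("side")["image"][200:360,290:490,::-1]
cv2.imwrite("pics/p3.png",cv2.resize(np.hstack([a,b]),None,fx=2,fy=2))
E
```

```text
(no output)
```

View pics/p3.png

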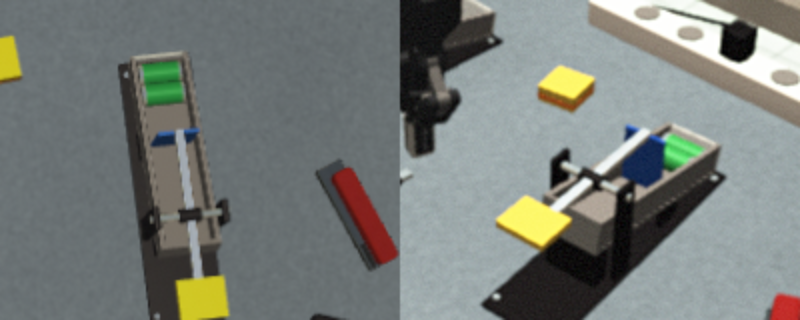

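The gate is down again, and both cells rest against the lip. I check the pad's position against the start image and hand in.

```bash
python3 - <<'E'
from h import *;from bench import *
c,_=yellow(get_image("top"),(421,289));e,_=yellow(get_image("side"),(356,311));print(c,e)
if np.hypot(*(c-[420.67,288.75]))<.5 and np.hypot(*(e-[356.53,310.01]))<.7: print(job_done())
E
```

```text
[420.6873706  288.76811594] [357.10062893 309.67924528]
the job is handed in; nothing more can be done
None
```

The job is handed in: both green cells rolled into their tray, the green gate is shut again, and the arm went nowhere near the red dispenser; the judge's verdict was not shown.

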